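# Swing the cutlery tray past the post into the rack's bay

## Robot

A 6-joint arm with a two-finger parallel gripper is mounted at the origin on the work surface. World frame = base frame: x ahead of the robot, y to its left, z up, the work surface at z = 0. Lengths are in m, angles in degrees, forces in N, time in s.
With the tool pointing down it reaches from about 0.325 to 0.925 m from the base axis. Payload 3.1 kg.
Tool frame: the origin (TCP) lies at the very end of the fingers, on their centre line; the grasp point (between the pads) lies 19 mm behind it; x points along the fingers, z is the direction in which the jaws open and shut, and the axes are right-handed (so a half turn about x gives the same grasp; the last joint's range is limited). The gripper opens to 85 mm and grips with 20 to 120 N. Pads are 22 mm wide; open, the fingers measure 114 mm over their backs; the gripper's body (76 mm by 85 mm) begins 54 mm behind the grasp point. The pads swing forward as they close: fully open they stand 13 mm farther back than shut.
Start: joints at [70.348, 12.427, 92.441, -0, 75.132, -6.429], TCP at [0.143, 0.608, 0.231] pointing down, gripper open.
Joint ranges: [-157.48, 157.48], [-44.54, 120.13], [17.64, 146.25], [-64.5, 244.5], [7.68, 150.69], [-147.95, 147.95]. Speed limits (degrees/s): [159.86, 159.86, 180, 180, 180, 180].

## Interface

Orientations are given as [roll, pitch, yaw] about the fixed x, y, z axes, in that order (R = Rz(yaw) Ry(pitch) Rx(roll)).
In Python, from station import state, get_image, get_calibration, sign_off gives the robot as it stands. The module is installed in compiled form; this text tells all that it offers.
- The arm moves only by the tool arm_command, never from a script. Its argument "series" is a list of rows, each an object of numbers: "x", "y", "z": the shift along the world's x, y, z in mm; "rx", "ry", "rz": the turn, a rotation vector about the world's x, y, z in degrees. In form: [{"x": .., "y": .., "z": .., "rx": .., "ry": .., "rz": ..}, ...]. A call has 1 to 12 rows; each row is the pose to reach, as a shift and turn from the pose measured when the call began; what a row does not reach only later rows make up. A row lasts 1/8 s, in which the tool goes at most 62.5 mm and 10.7 degrees, less where a joint would pass 70% of its speed; a pose out of reach is approached as far as the arm can. A call with a gripper value outside its range is refused whole. "hand" is the finger opening in mm, from 0 to 85.4, set as the call begins (left out, the last holds). The fingers move at their own pace and stop on an object; "grip_force" is the grip in N (left out, the last holds). Time passes only in rows, so rows that repeat a pose let the fingers close. It gives the time, the measured TCP pose, the force and the opening at its end, in the units of the state.
- state(): the state, without advancing time (a new reading comes with each control period).
- get_image(name): name is "scene" or "side" or "wrist"; returns the picture (400x640x3 uint8, blue, green, red); there is no depth.
- get_calibration(name): a dict with "vfov" (degrees; the focal length in pixels is half the picture's height over the tangent of half this angle, whatever the lens; pixels are square), "cx", "cy" (the principal point, pixels), "view" (4x4, takes a point from world to camera coordinates); the wrist camera has in their place "mount" (4x4, takes a point from camera to tool coordinates, whose origin is the TCP and whose axes are the tool frame's). Camera axes: x right, y down, z forward; pixel columns grow to the right and rows downward; lengths in m; the calibration is good to about 2 mm. The wrist camera is an equidistant fisheye: a pixel r from the principal point sees the ray r / f radians off the axis. A picture is of the moment at which its call begins: read the wrist's pose just before it. get_calibration takes no time and is no camera call.
- sign_off(): hands the job in, once; it reports no verdict.
The state is a dict: "t": time; "q": joint angles; "joint_vel": joint speeds; "joint_torque": joint torques, N m; "tool_pos": TCP position; "orientation": TCP orientation; "contact_force": force on the tool from outside, world axes, zero at the start; "wrist_torque": the same for the moment, N m; "gripper_width": finger opening in m.
Only numpy, scipy, OpenCV 4.12 (cv2) and the standard library are available. Lean on these libraries where they do the work, as an engineer would, in place of code of your own. Each camera call takes 0.05 s, during which the arm holds its last target. There are 200 camera calls.

## Task

Gently push the long blue cutlery tray with your fingertips, swinging it round by its ends so that it passes the steel post, and slide it lengthways along the ledge into the bay at the foot of the dish rack until it is fully home against the end stop. Only push it: do not pinch it, lift it or tip it. Leave the glasses, jug, squeezer and strainer where they stand.

Things in the scene. Friction and masses are not known exactly. Their poses are not given: they have to be found in the camera images.
- tray: Long narrow blue plastic cutlery tray, loose, 260 long x 56 wide x 30 mm high, open on top with 4 to 5 mm walls, about 0.25 kg, slides on the flat ledge. Origin: centre of its underside; x along its length, z up. Its two ends are alike; either may go in first.
- rack: White dish rack with the tray bay at its foot, fixed. Origin: on the ledge at the centre of the bay's open mouth; x points into the bay, y to its left, z up. The bay is bare ledge, 72 mm wide between two 22 mm high, 6 mm thick rails from x = 0 to 140 mm; outside the mouth they flare to y = +-60 mm at x = -30 mm. Glass rack behind: x 155 to 355, y -135 to 135, 90 mm high.
- bay_stop (a point): Foot of the end stop's face at the closed end of the bay, on the centre line, 140 mm in from the mouth; axes as the rack's. The stop is a white bar 22 mm high. A tray fully home touches it: its centre is then 130 mm from here and 120 mm of it sticks out of the mouth.
- post: Upright steel plug-lifter post with a dark cap, fixed, 24 mm diameter (cap 30), 62 mm high. Origin: centre of its foot. It stands 80 to 100 mm outside the mouth, 53 to 60 mm to the +y side of the bay's centre line; a tray on that line clears it by 13 to 20 mm. At first the tray lies farther out, its bay-side end swung towards +y, the post's side.
- jug: White ceramic jug with one handle, standing loose, 110 mm diameter, 150 mm high, handle on its +x side out to 91 mm. Origin: centre of its underside. Leave alone.
- squeezer: Red plastic citrus squeezer, loose, 114 mm diameter, 64 mm high, grip tab on its +x side out to 102 mm. Origin: centre of its underside. Leave alone.
- strainer: Steel bowl strainer with its wire handle folded across the top, loose, 138 mm diameter, 70 mm high. Origin: centre of its underside. Leave alone.
- tumbler1: Glass tumbler upside down in the -y slot of the rack, loose, 68 mm diameter, 100 mm high. Origin: centre of its mouth, on the rack's 30 mm high base. Leave alone.
- tumbler2: Glass tumbler upside down in the middle slot of the rack, loose, 68 mm diameter, 100 mm high. Origin: centre of its mouth, on the rack's 30 mm high base. Leave alone.
- tumbler3: Glass tumbler upside down in the +y slot of the rack, loose, 68 mm diameter, 100 mm high. Origin: centre of its mouth, on the rack's 30 mm high base. Leave alone.

How it is judged (in metres and radians):
At the end, for the whole second after the job is handed in: The tray lies flat and at rest in the bay, its inner end within 8 mm of the end stop, its centre within 16 mm of the bay's centre line and its length within 0.13 rad of it (x of tray in the frame of rack between 0.002 and 0.016 m and y of tray in the frame of rack between -0.016 and 0.016 m and angle between the x axis of tray and the x axis of rack, either way round below 0.13 rad and height (world z) of tray below 0.005 m and angle between tray's own z axis and vertical below 0.06 rad and linear speed of tray below 0.01 m/s); the robot touches nothing.
It fails at once if the tray is lifted or tipped (height (world z) of tray above 0.012 m or angle between tray's own z axis and vertical above 0.15 rad).
It fails at once if the tray is pinched or rammed (over 40 N between fingers and tray) (contact force between the fingers and tray above 40 N).
It fails at once if a glass, the jug, the squeezer or the strainer is shifted by more than 25 mm or tipped (distance of any of tumbler1, tumbler2, tumbler3, jug, squeezer, strainer from where it was at the start of the episode above 0.025 m or angle between any of tumbler1, tumbler2, tumbler3, jug, squeezer, strainer's own z axis and vertical above 0.3 rad).
It also fails if it takes over 64 s, if anything falls off the work surface, if the arm or the gripper's body presses on something with over 40 N, if the wrist force passes 120 N, or if a joint passes its speed limit or range.

## Working session

There is one attempt and no reset: what is moved stays moved. The work goes in short steps, Python scripts to look and compute and a tool call to move; the robot and the scene stay as the last step left them, time stands still between calls to the robot, and variables do not carry over. Pictures are saved under pics/ and viewed, about 8 in all and at most 12, crops included, and the job is handed in when it is done.

Besides the shell and the picture viewer there is one more tool, called in YAML: its name, and indented under it one key for each argument. arm_command: Moves the arm, as the interface text tells. Its arguments: {"type":"object","properties":{"series":{"type":"array"},"hand":{"type":"number"},"grip_force":{"type":"number"}},"required":["series"]}

```bash
mkdir -p pics
python3 - <<'E'
from station import *
import cv2,numpy as np
print(state())
for n in("scene","side"):
    cv2.imwrite(f"pics/{n}0.png",get_image(n)); c=get_calibration(n); print(n,c)
print(get_calibration("wrist"))
E
```

```text
{'t': 0.0, 'q': array([ 7.03469190e+01,  1.24788818e+01,  9.25278386e+01,  1.18852756e-03,
        7.51295222e+01, -6.42854036e+00]), 'joint_vel': array([-0.02504333, -0.04619967, -0.08344049, -0.01337521, -0.00199747,
        0.07769035]), 'joint_torque': array([-7.83177597e-05, -3.96845055e+01, -3.03853762e+01, -1.88543613e-04,
        9.74967872e-03,  1.25342723e-05]), 'tool_pos': array([0.14268235, 0.6076776 , 0.22995108]), 'orientation': array([ 173.08869081,   89.86375256, -110.1361562 ]), 'contact_force': array([-0.36326619,  0.55493486,  0.62689616]), 'wrist_torque': array([-0.00399183,  0.03346247,  0.05609008]), 'gripper_width': 0.08536411501747268}
scene {'vfov': 55.75277313105422, 'cx': 317.56425555271846, 'cy': 203.56120948070537, 'view': array([[-0.24206507,  0.97012616,  0.01611604,  0.09793848],
       [ 0.53892388,  0.14824688, -0.8292068 , -0.2753528 ],
       [-0.80682437, -0.19203668, -0.55870954,  1.42887976],
       [ 0.        ,  0.        ,  0.        ,  1.        ]])}
side {'vfov': 42.00900916895055, 'cx': 312.63430729662264, 'cy': 191.30731158893323, 'view': array([[-0.98441299, -0.17575313, -0.00647268,  0.57426467],
       [-0.12673612,  0.73441879, -0.66675857,  0.08999161],
       [ 0.12193857, -0.65554548, -0.74524567,  1.60383219],
       [ 0.        ,  0.        ,  0.        ,  1.        ]])}
{'vfov': 65.70646984690485, 'cx': 318.4376084858968, 'cy': 194.02255595973855, 'mount': array([[-7.13245234e-06, -2.82315476e-01,  9.59321621e-01,
        -1.40768495e-01],
       [-5.11888283e-04, -9.59321494e-01, -2.82315443e-01,
         7.14716165e-02],
       [ 9.99999869e-01, -4.93079098e-04, -1.37671669e-04,
        -1.52793213e-04],
       [ 0.00000000e+00,  0.00000000e+00,  0.00000000e+00,
         1.00000000e+00]])}
```

View pics/scene0.png

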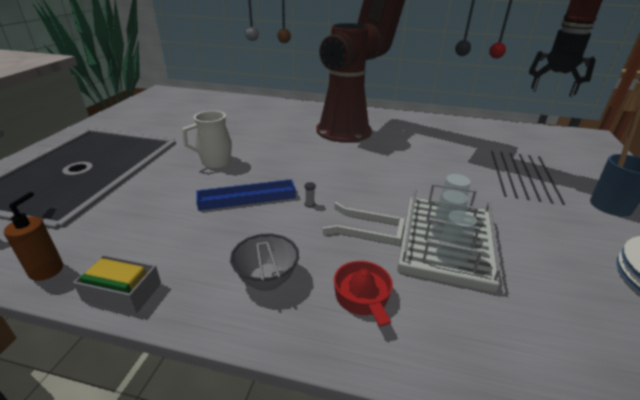

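View pics/side0.png

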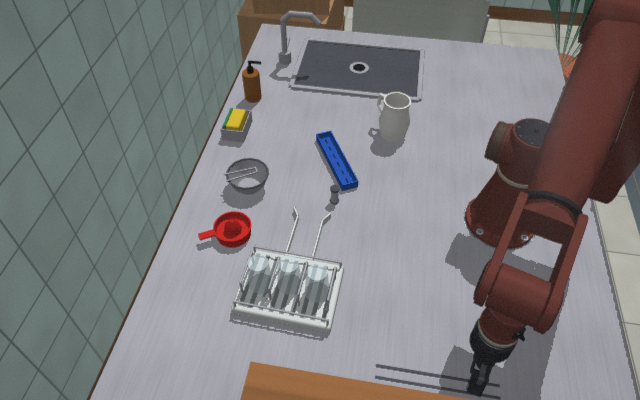

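Scene view: tray at (197–297,182–208), post (310,195), rack on the right. Side view: tray (318–357,132–190), post foot (334,203), flare tips (295,209) and (328,213). I'll enlarge a crop of each to get rail points.

```bash
cat > h.py <<'E'
from station import *
import cv2,numpy as np
from scipy.optimize import minimize
cal={n:get_calibration(n) for n in("scene","side")}
def proj(n,P):
    c=cal[n];f=200/np.tan(np.radians(c["vfov"]/2));P=np.atleast_2d(P)
    q=P@c["view"][:3,:3].T+c["view"][:3,3]
    return np.c_[c["cx"]+f*q[:,0]/q[:,2],c["cy"]+f*q[:,1]/q[:,2]]
def ray(n,uv,z):
    c=cal[n];f=200/np.tan(np.radians(c["vfov"]/2));R=c["view"][:3,:3];t=c["view"][:3,3]
    o=-R.T@t;d=R.T@np.array([(uv[0]-c["cx"])/f,(uv[1]-c["cy"])/f,1]);return o+d*(z-o[2])/d[2]
def mask(im):
    b,g,r=[im[...,i].astype(int) for i in range(3)]
    m=((b>60)&(b>1.8*g)&(b>2*r)).astype(np.uint8)
    n,l,s,_=cv2.connectedComponentsWithStats(m)
    return (l==1+np.argmax(s[1:,4])).astype(np.uint8)
def box(x,y,a):
    c,s=np.cos(a),np.sin(a)
    return np.array([[x+c*u-s*v,y+s*u+c*v,z] for u in(-.13,.13) for v in(-.028,.028) for z in(0,.03)])
def tray(guess,ims=None,views=("scene","side")):
    ims=ims or {n:get_image(n) for n in views}
    ms={n:mask(ims[n]) for n in views}
    def cost(p,each=False):
        o=[]
        for n in views:
            h=cv2.convexHull(proj(n,box(*p)).astype(np.float32))
            im=np.zeros((400*1,640),np.uint8)
            k=4;x0,y0,w,hh=cv2.boundingRect(ms[n]);x0-=20;y0-=20;w+=40;hh+=40
            A=np.zeros((hh*k,w*k),np.uint8)
            cv2.fillConvexPoly(A,np.round(((h.reshape(-1,2)-[x0,y0]+.5)*k)*16).astype(np.int32),1,shift=4)
            A=cv2.resize(A.astype(np.float32),(w,hh),interpolation=cv2.INTER_AREA)
            o.append(np.abs(A-ms[n][y0:y0+hh,x0:x0+w]).sum()/ms[n].sum())
        return o if each else sum(o)
    p=np.array(guess,float)
    for s in(.02,.005):
        p=minimize(cost,p,method="Nelder-Mead",options=dict(initial_simplex=np.vstack([p]+[p+np.eye(3)[i]*s*(1,1,6)[i] for i in range(3)]),xatol=1e-5,fatol=1e-5)).x
    return p,cost(p,True)
E
python3 - <<'E'
from h import *
ims={n:cv2.imread(f"pics/{n}0.png") for n in("scene","side")}
m=mask(ims["side"]);r=cv2.minAreaRect(cv2.findNonZero(m))
a=ray("side",(322,134),.03);b=ray("side",(350,186),.03);print(a,b)
g=[*(a+b)[:2]/2,np.arctan2(*(b-a)[1::-1])];
for v in(("scene","side"),("scene",),("side",)):print(v,tray(g,ims,v))
for n,uv,z in(("side",(295,209),.022),("side",(328,213),.022),("scene",(324,232),.022),("scene",(336,208),.022),("side",(334,203),0),("scene",(310,206),0)):print(n,uv,ray(n,uv,z))
A=cv2.resize(ims["side"][180:340,220:360],None,fx=3.7,fy=3.7,interpolation=cv2.INTER_CUBIC)
B=cv2.resize(ims["scene"][170:295,295:505],None,fx=3.7,fy=3.7,interpolation=cv2.INTER_CUBIC)
cv2.imwrite("pics/cA.png",A);cv2.imwrite("pics/cB.png",B)
E
```

```text
[ 0.59728125 -0.26618461  0.03      ] [ 0.46865824 -0.0374977   0.03      ]
('scene', 'side') (array([ 0.53217136, -0.16769952,  2.05851967]), [np.float64(0.29925679949399114), np.float64(0.1611874386653582)])
('scene',) (array([ 0.52351423, -0.16954168,  2.09872032]), [np.float64(0.2775537634408602)])
('side',) (array([ 0.53404547, -0.16769583,  2.06534512]), [np.float64(0.15867271835132482)])
side (295, 209) [0.62439485 0.07970991 0.022     ]
side (328, 213) [0.52132688 0.0781183  0.022     ]
scene (324, 232) [0.64684648 0.07552367 0.022     ]
scene (336, 208) [0.54303902 0.08255788 0.022     ]
side (334, 203) [0.51146348 0.01632677 0.        ]
scene (310, 206) [0.52072697 0.00820774 0.        ]
```

View pics/cA.png

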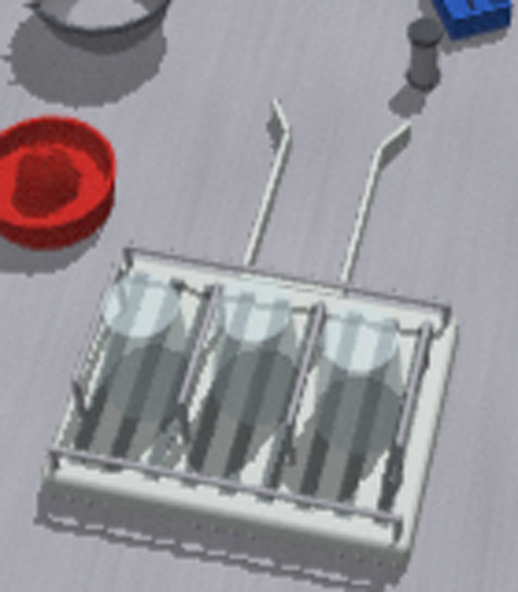

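View pics/cB.png

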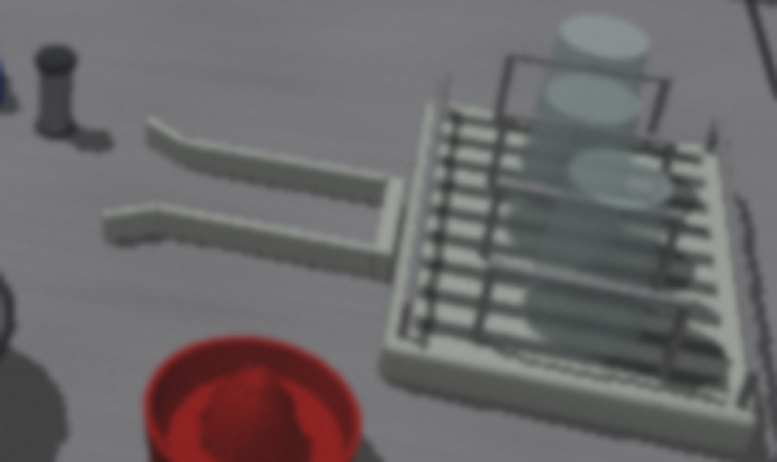

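Crops show the flare tips and knees clearly. Side: tips at (294.3,207), (330.5,214.3), knees at (298.1,215.9), (322.7,221.1), cap (334.9,186.8). Scene: tips at (323.4,227.3), (335.5,202.4), knees at (337.4,226.2), (346.4,208.6), cap (310.1,184.9).

```bash
sed -i 's/m=((b>60).*/m=((b>25)\&(b>1.35*g+5)\&(b>1.6*r+5)).astype(np.uint8); m=cv2.morphologyEx(m,cv2.MORPH_CLOSE,np.ones((5,5),np.uint8))/' h.py
python3 - <<'E'
from h import *
from scipy.optimize import least_squares
ims={n:cv2.imread(f"pics/{n}0.png") for n in("scene","side")}
for v in(("scene","side"),("scene",),("side",)):print(v,tray([.532,-.168,2.06],ims,v))
# rack: local pts
L=np.array([[-.03,-.060,.022],[-.03,.060,.022],[0,-.039,.022],[0,.039,.022]])
uv={"side":[(294.3,207),(330.5,214.3),(298.1,215.9),(322.7,221.1)],"scene":[(323.4,227.3),(335.5,202.4),(337.4,226.2),(346.4,208.6)]}
def W(p):
    c,s=np.cos(p[2]),np.sin(p[2]);return np.c_[p[0]+c*L[:,0]-s*L[:,1],p[1]+s*L[:,0]+c*L[:,1],L[:,2]]
for v in(("scene","side"),("scene",),("side",)):
    r=least_squares(lambda p:np.concatenate([(proj(n,W(p))-uv[n]).ravel() for n in v]),[.57,.1,1.6]);print(v,r.x,np.round(r.fun,1))
for n,u in(("side",(334.9,186.8)),("scene",(310.1,184.9))):
    print("post",ray(n,u,.062))
for n,u in(("side",(334,203)),("scene",(310.1,205.7))):print("postfront",ray(n,u,0))
# rough obstacles
for nm,n,u,z in(("squeezer","side",(234,225),.06),("strainer","side",(246,172),.07),("jug","side",(397,101),.15),("jug","scene",(210,117),.15),("strainer","scene",(265,252),.07),("squeezer","scene",(363,280),.06)):print(nm,ray(n,u,z))
E
```

```text
('scene', 'side') (array([ 0.53356868, -0.16745473,  2.07581004]), [np.float64(0.12370430987452265), np.float64(0.052248677248677246)])
('scene',) (array([ 0.52820127, -0.16970634,  2.08004034]), [np.float64(0.11129296235679215)])
('side',) (array([ 0.53366549, -0.16756872,  2.0734772 ]), [np.float64(0.052248677248677246)])
('scene', 'side') [0.57373059 0.10479877 1.5014176 ] [ 0.1  0.5  1.6 -1.2  0.7 -1.  -0.2 -0.9 -1.  -0.5  0.5 -0.7 -0.8 -0.9
 -0.6 -1.3]
('scene',) [0.57643407 0.10398562 1.50911648] [-0.3  1.2  0.9 -0.6  0.3 -0.3 -0.8 -0.4]
('side',) [0.57195649 0.10775709 1.48951358] [-0.4  0.2  1.   0.3 -0.4 -0.2 -0.2 -0.4]
post [0.51214264 0.00306809 0.062     ]
post [0.5149893  0.00662519 0.062     ]
postfront [0.51146348 0.01632677 0.        ]
postfront [0.51928656 0.00809883 0.        ]
squeezer [0.78062714 0.20075643 0.06      ]
strainer [ 0.79839316 -0.00458401  0.07      ]
jug [ 0.35384736 -0.34036593  0.15      ]
jug [ 0.35991856 -0.34218179  0.15      ]
strainer [ 0.79892256 -0.00982459  0.07      ]
squeezer [0.81473513 0.18827625 0.06      ]
```

arm_command:
  series:
    - {"x":23,"y":-60,"rz":-6.7}
    - {"x":46,"y":-120,"rz":-13.5}
    - {"x":69,"y":-180,"rz":-20}
    - {"x":92,"y":-240,"rz":-27}
    - {"x":115,"y":-300,"rz":-34}
    - {"x":138,"y":-360,"rz":-40}
    - {"x":161,"y":-420,"rz":-47}
    - {"x":184,"y":-480,"rz":-54}
    - {"x":207,"y":-540,"rz":-61}
    - {"x":230,"y":-600,"rz":-67}
    - {"x":253,"y":-660,"rz":-74}
    - {"x":276,"y":-718,"rz":-81}
  hand: 0
  grip_force: 20

```text
invalid input at $.series[0]: expected keys x, y, z, rx, ry, rz
```

arm_command:
  series:
    - {"x":23,"y":-60,"z":0,"rx":0,"ry":0,"rz":-6.7}
    - {"x":46,"y":-120,"z":0,"rx":0,"ry":0,"rz":-13.5}
    - {"x":69,"y":-180,"z":0,"rx":0,"ry":0,"rz":-20}
    - {"x":92,"y":-240,"z":0,"rx":0,"ry":0,"rz":-27}
    - {"x":115,"y":-300,"z":0,"rx":0,"ry":0,"rz":-34}
    - {"x":138,"y":-360,"z":0,"rx":0,"ry":0,"rz":-40}
    - {"x":161,"y":-420,"z":0,"rx":0,"ry":0,"rz":-47}
    - {"x":184,"y":-480,"z":0,"rx":0,"ry":0,"rz":-54}
    - {"x":207,"y":-540,"z":0,"rx":0,"ry":0,"rz":-61}
    - {"x":230,"y":-600,"z":0,"rx":0,"ry":0,"rz":-67}
    - {"x":253,"y":-660,"z":0,"rx":0,"ry":0,"rz":-74}
    - {"x":276,"y":-718,"z":0,"rx":0,"ry":0,"rz":-81}
  hand: 0
  grip_force: 20

```text
t: 1.6
tool_pos: [0.4115, -0.0939, 0.2299]
orientation: [159.5, 89.9, 155.0]
contact_force: [0.7, 1.1, -0.4]
gripper_width: -0.0002
```

arm_command:
  series:
    - {"x":7,"y":-16,"z":-50,"rx":0,"ry":0,"rz":0}
    - {"x":7,"y":-16,"z":-100,"rx":0,"ry":0,"rz":0}
    - {"x":7,"y":-16,"z":-150,"rx":0,"ry":0,"rz":0}
    - {"x":7,"y":-16,"z":-190,"rx":0,"ry":0,"rz":0}
    - {"x":7,"y":-16,"z":-210,"rx":0,"ry":0,"rz":0}
    - {"x":7,"y":-16,"z":-217,"rx":0,"ry":0,"rz":0}
    - {"x":7,"y":-16,"z":-217,"rx":0,"ry":0,"rz":0}
    - {"x":7,"y":-16,"z":-217,"rx":0,"ry":0,"rz":0}

```text
t: 2.6
tool_pos: [0.4197, -0.1104, 0.0141]
orientation: [-17.3, 90.0, -21.8]
contact_force: [-0.4, 0.3, -0.7]
gripper_width: 0.0004
```

```bash
cat > look.py <<'E'
from h import *
import sys
s=state();print(s["t"],s["tool_pos"],s["orientation"],s["contact_force"])
ims={n:get_image(n) for n in("scene","side")}
p,c=tray([float(a) for a in sys.argv[1:4]],ims);print("both",p,c);ps,c=tray(p,ims,("side",));print("side",ps,c)
R=np.array([.5735,.105]);a=1.501
for n,q in(("both",p),("side",ps),("tool",[*s["tool_pos"][:2],a])):
    d=np.array(q[:2])-R;print(n,"rackframe mm",1000*np.round([d@[np.cos(a),np.sin(a)],d@[-np.sin(a),np.cos(a)]],4),"deg",np.degrees(q[2]-a))
v=[cv2.resize(ims["side"][100:280,210:410],None,fx=2,fy=2),cv2.resize(ims["scene"][150:330,180:380],None,fx=2,fy=2)]
cv2.imwrite(f"pics/{sys.argv[4]}.png",np.hstack(v))
E
python3 look.py .5335 -.1675 2.075 a1
```

```text
2.6 [ 0.41966264 -0.11037756  0.01405719] [-17.28150827  89.96227049 -21.78724652] [-0.39320817  0.33891267 -0.70270088]
both [ 0.53351365 -0.16750585  2.0762772 ] [np.float64(0.12027596519847743), np.float64(0.05906166814551908)]
side [ 0.53399434 -0.16755181  2.0706843 ] [np.float64(0.05662156166814552)]
both rackframe mm [-274.6   20.9] deg 32.960955799443276
side rackframe mm [-274.6   20.4] deg 32.64050577961104
tool rackframe mm [-225.6  138.4] deg 0.0
```

View pics/a1.png

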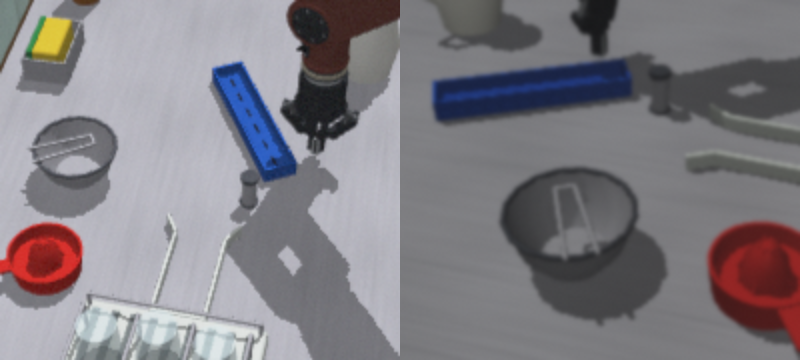

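arm_command:
  series:
    - {"x":8,"y":4,"z":-1,"rx":0,"ry":0,"rz":0}
    - {"x":16,"y":9,"z":-1,"rx":0,"ry":0,"rz":0}
    - {"x":24,"y":14,"z":-1,"rx":0,"ry":0,"rz":0}
    - {"x":31,"y":20,"z":-1,"rx":0,"ry":0,"rz":0}
    - {"x":38,"y":25,"z":-1,"rx":0,"ry":0,"rz":0}
    - {"x":45,"y":30,"z":-1,"rx":0,"ry":0,"rz":0}
    - {"x":52,"y":34,"z":-1,"rx":0,"ry":0,"rz":0}
    - {"x":59,"y":38,"z":-1,"rx":0,"ry":0,"rz":0}
    - {"x":66,"y":42,"z":-1,"rx":0,"ry":0,"rz":0}
    - {"x":73,"y":46,"z":-1,"rx":0,"ry":0,"rz":0}
    - {"x":80,"y":49,"z":-1,"rx":0,"ry":0,"rz":0}
    - {"x":80,"y":49,"z":-1,"rx":0,"ry":0,"rz":0}

```text
t: 4.2
tool_pos: [0.5005, -0.0612, 0.0132]
orientation: [-6.8, 89.9, -11.3]
contact_force: [0.7, 0.8, -0.2]
gripper_width: 0.0
```

```bash
python3 look.py .55 -.162 1.7 a2
```

```text
4.2 [ 0.50052655 -0.06120562  0.01323057] [ -6.80355136  89.89710516 -11.28883787] [ 0.66748166  0.82881573 -0.18296509]
both [ 0.55565282 -0.15448935  1.68869121] [np.float64(0.12820010449320793), np.float64(0.6531940063091483)]
side [ 0.55725248 -0.15418375  1.70356538] [np.float64(0.6476735015772871)]
both rackframe mm [-260.1   -0.3] deg 10.753914397793194
side rackframe mm [-259.7   -1.9] deg 11.606141069396724
tool rackframe mm [-170.9   61.2] deg 0.0
```

View pics/a2.png

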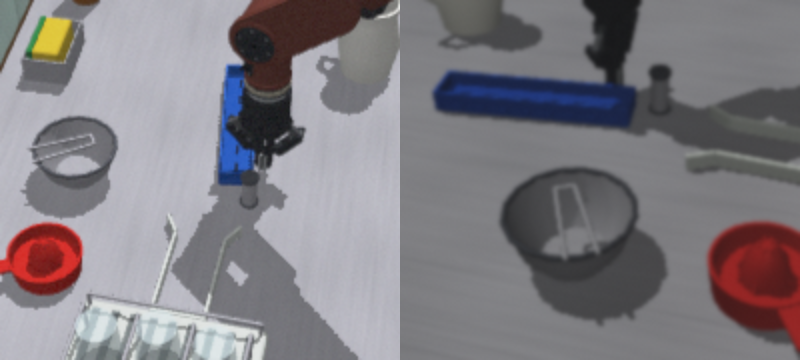

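arm_command:
  series:
    - {"x":6,"y":1,"z":-1,"rx":0,"ry":0,"rz":0}
    - {"x":12,"y":1,"z":-1,"rx":0,"ry":0,"rz":0}
    - {"x":16,"y":1,"z":-1,"rx":0,"ry":0,"rz":0}
    - {"x":16,"y":1,"z":-1,"rx":0,"ry":0,"rz":0}
    - {"x":0,"y":-5,"z":-1,"rx":0,"ry":0,"rz":0}
    - {"x":-25,"y":-10,"z":0,"rx":0,"ry":0,"rz":0}
    - {"x":-50,"y":-10,"z":40,"rx":0,"ry":0,"rz":0}
    - {"x":-80,"y":-10,"z":90,"rx":0,"ry":0,"rz":0}
    - {"x":-100,"y":-10,"z":130,"rx":0,"ry":0,"rz":0}
    - {"x":-100,"y":-10,"z":130,"rx":0,"ry":0,"rz":0}

```text
t: 5.55
tool_pos: [0.4005, -0.0723, 0.1461]
orientation: [-17.0, 89.5, -21.5]
contact_force: [-0.0, 0.5, 0.2]
gripper_width: 0.0
```

```bash
python3 look.py .56 -.155 1.6 a3
```

```text
5.55 [ 0.40048281 -0.07230765  0.14610397] [-16.96647336  89.50586449 -21.51873514] [-0.00651517  0.48751184  0.21449479]
both [ 0.5620541  -0.15757235  1.60034805] [np.float64(0.1245101880877743), np.float64(0.054968415937803695)]
side [ 0.56263916 -0.15682021  1.59854542] [np.float64(0.05326773566569485)]
both rackframe mm [-262.7   -6.9] deg 5.692224137444177
side rackframe mm [-261.9   -7.4] deg 5.58894067060146
tool rackframe mm [-188.9  160.2] deg 0.0
```

arm_command:
  series:
    - {"x":40,"y":-33,"z":0,"rx":0,"ry":0,"rz":0}
    - {"x":80,"y":-66,"z":0,"rx":0,"ry":0,"rz":0}
    - {"x":120,"y":-100,"z":0,"rx":0,"ry":0,"rz":0}
    - {"x":160,"y":-133,"z":0,"rx":0,"ry":0,"rz":0}
    - {"x":200,"y":-166,"z":0,"rx":0,"ry":0,"rz":0}
    - {"x":232,"y":-197,"z":0,"rx":0,"ry":0,"rz":0}
    - {"x":232,"y":-197,"z":-30,"rx":0,"ry":0,"rz":0}
    - {"x":232,"y":-197,"z":-70,"rx":0,"ry":0,"rz":0}
    - {"x":232,"y":-197,"z":-105,"rx":0,"ry":0,"rz":0}
    - {"x":232,"y":-197,"z":-125,"rx":0,"ry":0,"rz":0}
    - {"x":232,"y":-197,"z":-133,"rx":0,"ry":0,"rz":0}
    - {"x":232,"y":-197,"z":-133,"rx":0,"ry":0,"rz":0}

```text
t: 7.15
tool_pos: [0.6312, -0.2685, 0.0096]
orientation: [-15.0, 89.9, -19.5]
contact_force: [-0.3, 0.5, -0.3]
gripper_width: -0.0002
```

```bash
python3 look.py .562 -.157 1.6 a4
```

```text
7.15 [ 0.631221   -0.26848391  0.00956652] [-14.9842643   89.91309842 -19.51389114] [-0.27166493  0.51857673 -0.25488641]
both [ 0.56182874 -0.15791391  1.59728568] [np.float64(0.1268979057591623), np.float64(0.06024169921875)]
side [ 0.56210868 -0.15677965  1.60069114] [np.float64(0.0565185546875)]
both rackframe mm [-263.1   -6.7] deg 5.516763206204062
side rackframe mm [-261.9   -6.9] deg 5.711881306708326
tool rackframe mm [-368.5  -83.6] deg 0.0
```

arm_command:
  series:
    - {"x":-8,"y":1,"z":2,"rx":0,"ry":0,"rz":0}
    - {"x":-16,"y":1,"z":2,"rx":0,"ry":0,"rz":0}
    - {"x":-24,"y":2,"z":2,"rx":0,"ry":0,"rz":0}
    - {"x":-30,"y":2,"z":2,"rx":0,"ry":0,"rz":0}
    - {"x":-35,"y":2,"z":2,"rx":0,"ry":0,"rz":0}
    - {"x":-38.5,"y":3,"z":2,"rx":0,"ry":0,"rz":0}
    - {"x":-38.5,"y":3,"z":2,"rx":0,"ry":0,"rz":0}
    - {"x":-20,"y":0,"z":2,"rx":0,"ry":0,"rz":0}
    - {"x":-10,"y":-20,"z":2,"rx":0,"ry":0,"rz":0}
    - {"x":-10,"y":-55,"z":10,"rx":0,"ry":0,"rz":0}
    - {"x":-10,"y":-60,"z":20,"rx":0,"ry":0,"rz":0}
    - {"x":-10,"y":-60,"z":20,"rx":0,"ry":0,"rz":0}

```text
t: 8.75
tool_pos: [0.6231, -0.3295, 0.0325]
orientation: [-18.4, 89.6, -23.0]
contact_force: [0.8, 0.3, 0.3]
gripper_width: -0.0001
```

```bash
python3 look.py .56 -.157 1.52 a5
```

```text
8.75 [ 0.62306264 -0.32953415  0.03254316] [-18.44750531  89.64038501 -23.02410102] [0.79493129 0.32240544 0.34212635]
both [ 0.55751974 -0.15568952  1.52022073] [np.float64(0.1258315593400745), np.float64(0.05977488151658768)]
side [ 0.55783273 -0.15467901  1.52328562] [np.float64(0.05687203791469194)]
both rackframe mm [-261.2   -2.2] deg 1.1012668370984062
side rackframe mm [-260.1   -2.5] deg 1.2768720141035155
tool rackframe mm [-430.   -79.7] deg 0.0
```

View pics/a5.png

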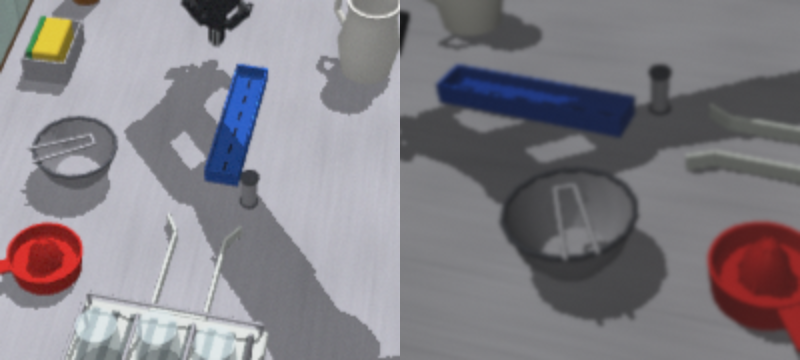

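arm_command:
  series:
    - {"x":-30,"y":2,"z":0,"rx":0,"ry":0,"rz":0}
    - {"x":-60,"y":4,"z":0,"rx":0,"ry":0,"rz":0}
    - {"x":-75,"y":5,"z":-5,"rx":0,"ry":0,"rz":0.5}
    - {"x":-75,"y":5,"z":-15,"rx":0,"ry":0,"rz":0.5}
    - {"x":-75,"y":5,"z":-21,"rx":0,"ry":0,"rz":0.5}
    - {"x":-75,"y":5,"z":-21,"rx":0,"ry":0,"rz":0.5}
  hand: 18

```text
t: 9.6
tool_pos: [0.5475, -0.3227, 0.0092]
orientation: [-1.6, 89.8, -5.6]
contact_force: [0.0, -0.9, 0.4]
gripper_width: 0.0179
```

arm_command:
  series:
    - {"x":1,"y":10,"z":1,"rx":0,"ry":0,"rz":0}
    - {"x":1,"y":20,"z":1,"rx":0,"ry":0,"rz":0}
    - {"x":2,"y":29,"z":1,"rx":0,"ry":0,"rz":0}
    - {"x":2.5,"y":40,"z":1,"rx":0,"ry":0,"rz":0}
    - {"x":3,"y":52,"z":1,"rx":0,"ry":0,"rz":0}
    - {"x":4,"y":65,"z":1,"rx":0,"ry":0,"rz":0}
    - {"x":5,"y":78,"z":1,"rx":0,"ry":0,"rz":0}
    - {"x":6,"y":91,"z":1,"rx":0,"ry":0,"rz":0}
    - {"x":7,"y":104,"z":1,"rx":0,"ry":0,"rz":0}
    - {"x":8,"y":117,"z":1,"rx":0,"ry":0,"rz":0}
    - {"x":9,"y":130,"z":1,"rx":0,"ry":0,"rz":0}
    - {"x":9,"y":130,"z":1,"rx":0,"ry":0,"rz":0}

```text
t: 11.1
tool_pos: [0.5561, -0.1909, 0.0098]
orientation: [35.1, 89.9, 31.2]
contact_force: [-0.3, -0.6, 0.2]
gripper_width: 0.0179
```

```bash
python3 look.py .56 -.05 1.52 a6
```

```text
11.1 [ 0.55614049 -0.19093902  0.00984622] [35.1059193  89.87954516 31.18994324] [-0.31435637 -0.58904661  0.18219664]
both [ 0.56756284 -0.05246654  1.50140008] [np.float64(0.12543231225296442), np.float64(0.053877508361204016)]
side [ 0.56774044 -0.05167482  1.5009943 ] [np.float64(0.05241429765886288)]
both rackframe mm [-157.5   -5.1] deg 0.022923135357211
side rackframe mm [-156.7   -5.2] deg -0.00032647185754221665
tool rackframe mm [-296.4   -3.3] deg 0.0
```

View pics/a6.png

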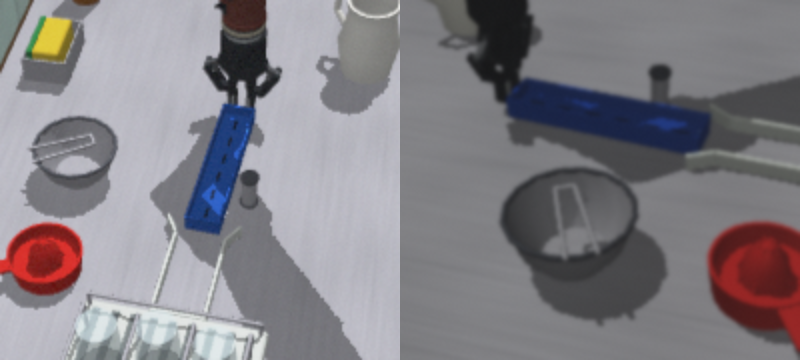

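arm_command:
  series:
    - {"x":0.5,"y":6,"z":0,"rx":0,"ry":0,"rz":0}
    - {"x":1,"y":12,"z":0,"rx":0,"ry":0,"rz":0}
    - {"x":1,"y":18,"z":0,"rx":0,"ry":0,"rz":0}
    - {"x":1.5,"y":24,"z":0,"rx":0,"ry":0,"rz":0}
    - {"x":2,"y":30,"z":0,"rx":0,"ry":0,"rz":0}
    - {"x":2.5,"y":36,"z":0,"rx":0,"ry":0,"rz":0}
    - {"x":3,"y":42,"z":0,"rx":0,"ry":0,"rz":0}
    - {"x":3.5,"y":48,"z":0,"rx":0,"ry":0,"rz":0}
    - {"x":4,"y":54,"z":0,"rx":0,"ry":0,"rz":0}
    - {"x":4,"y":60,"z":0,"rx":0,"ry":0,"rz":0}

```text
t: 12.45
tool_pos: [0.5602, -0.1315, 0.0098]
orientation: [19.1, 89.9, 15.1]
contact_force: [0.4, -1.4, -0.8]
gripper_width: 0.0182
```

```bash
python3 look.py .57 .008 1.5 a7
```

```text
12.45 [ 0.56018051 -0.13153162  0.00982329] [19.0537894  89.88057119 15.09514808] [ 0.40231686 -1.36506156 -0.79442354]
both [0.57120574 0.00712821 1.50284341] [np.float64(0.19321338383838385), np.float64(0.052982731554160126)]
side [0.57146182 0.00725435 1.50075547] [np.float64(0.05146193092621664)]
both rackframe mm [-97.8  -4.5] deg 0.10561943600631139
side rackframe mm [-97.6  -4.8] deg -0.014010431355810834
tool rackframe mm [-236.9   -3.2] deg 0.0
```

arm_command:
  series:
    - {"x":0.5,"y":8,"z":0,"rx":0,"ry":0,"rz":0}
    - {"x":1,"y":16,"z":0,"rx":0,"ry":0,"rz":0}
    - {"x":1.5,"y":24,"z":0,"rx":0,"ry":0,"rz":0}
    - {"x":2,"y":32,"z":0,"rx":0,"ry":0,"rz":0}
    - {"x":2.5,"y":40,"z":0,"rx":0,"ry":0,"rz":0}
    - {"x":3,"y":48,"z":0,"rx":0,"ry":0,"rz":0}
    - {"x":4,"y":56,"z":0,"rx":0,"ry":0,"rz":0}
    - {"x":4.5,"y":64,"z":0,"rx":0,"ry":0,"rz":0}
    - {"x":5,"y":72,"z":0,"rx":0,"ry":0,"rz":0}
    - {"x":5.5,"y":80,"z":0,"rx":0,"ry":0,"rz":0}
    - {"x":6,"y":88,"z":0,"rx":0,"ry":0,"rz":0}
    - {"x":6,"y":90,"z":0,"rx":0,"ry":0,"rz":0}

```text
t: 14.05
tool_pos: [0.566, -0.0404, 0.0097]
orientation: [43.9, 89.9, 40.0]
contact_force: [0.0, -1.6, 0.7]
gripper_width: 0.0179
```

```bash
python3 look.py .575 .095 1.5 a8
```

```text
14.05 [ 0.56599616 -0.04039198  0.00970916] [43.91737661 89.87764509 40.01256079] [ 0.01576269 -1.62168134  0.67406107]
both [0.57691503 0.09690951 1.49956366] [np.float64(0.3153603366649132), np.float64(0.06573974082073435)]
side [0.57721471 0.09450853 1.50366235] [np.float64(0.0619150467962563)]
both rackframe mm [-7.8 -4. ] deg -0.0822961836111088
side rackframe mm [-10.2  -4.4] deg 0.15254116633480397
tool rackframe mm [-145.6   -2.7] deg 0.0
```

View pics/a8.png

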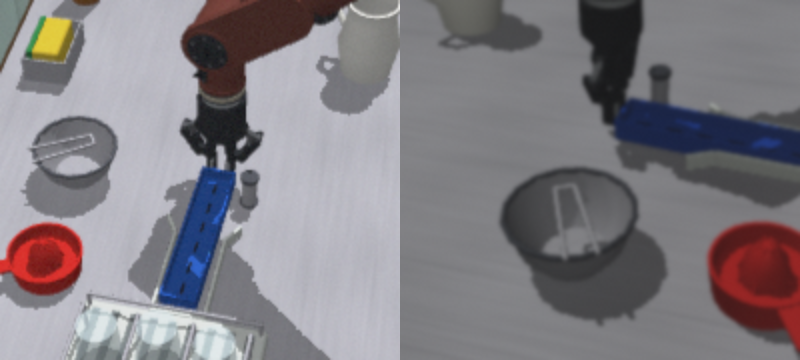

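arm_command:
  series:
    - {"x":0,"y":2.5,"z":0,"rx":0,"ry":0,"rz":0}
    - {"x":0.5,"y":5,"z":0,"rx":0,"ry":0,"rz":0}
    - {"x":0.5,"y":7.5,"z":0,"rx":0,"ry":0,"rz":0}
    - {"x":0.7,"y":9,"z":0,"rx":0,"ry":0,"rz":0}
    - {"x":0.7,"y":10,"z":0,"rx":0,"ry":0,"rz":0}
    - {"x":0.7,"y":10,"z":0,"rx":0,"ry":0,"rz":0}

```text
t: 14.9
tool_pos: [0.5665, -0.0302, 0.0095]
orientation: [67.1, 89.8, 63.2]
contact_force: [0.6, -1.0, 0.0]
gripper_width: 0.0184
```

arm_command:
  series:
    - {"x":0,"y":1,"z":0,"rx":0,"ry":0,"rz":0}
    - {"x":0,"y":2,"z":0,"rx":0,"ry":0,"rz":0}
    - {"x":0,"y":2,"z":0,"rx":0,"ry":0,"rz":0}

```text
t: 15.28
tool_pos: [0.5667, -0.0295, 0.0096]
orientation: [3.8, 89.9, -0.1]
contact_force: [0.8, -4.8, -1.0]
gripper_width: 0.0181
```

arm_command:
  series:
    - {"x":0,"y":1,"z":0,"rx":0,"ry":0,"rz":0}
    - {"x":0,"y":2,"z":0,"rx":0,"ry":0,"rz":0}
    - {"x":0,"y":2,"z":0,"rx":0,"ry":0,"rz":0}

```text
t: 15.65
tool_pos: [0.5672, -0.0295, 0.0098]
orientation: [-47.5, 89.7, -51.3]
contact_force: [0.4, -7.5, -0.7]
gripper_width: 0.0181
```

arm_command:
  series:
    - {"x":0,"y":2,"z":0,"rx":0,"ry":0,"rz":0}
    - {"x":0,"y":3,"z":0,"rx":0,"ry":0,"rz":0}
    - {"x":0,"y":4,"z":0,"rx":0,"ry":0,"rz":0}

```text
t: 16.02
tool_pos: [0.5684, -0.0294, 0.0105]
orientation: [-60.9, 89.3, -64.5]
contact_force: [0.6, -15.8, -0.5]
gripper_width: 0.0183
```

```bash
python3 look.py .577 .105 1.5 a9
python3 - <<'E'
import cv2,numpy as np
from station import get_image
a=get_image("side")[170:270,260:360];b=get_image("scene")[180:260,290:420]
cv2.imwrite("pics/z1.png",np.hstack([cv2.resize(a,(400,400),interpolation=2),cv2.resize(b,(390,240),interpolation=2).__class__(0) if 0 else cv2.copyMakeBorder(cv2.resize(b,(390,240),interpolation=2),0,160,0,0,0)]))
E
```

```text
16.025 [ 0.56837014 -0.02939714  0.01048161] [-60.86805453  89.32494048 -64.54463834] [  0.55136377 -15.8405211   -0.50101872]
both [0.57842849 0.10816745 1.51357145] [np.float64(0.34291799787007454), np.float64(0.12232142857142857)]
side [0.57829504 0.09493141 1.51322337] [np.float64(0.10639097744360902)]
both rackframe mm [ 3.5 -4.7] deg 0.7202911426158801
side rackframe mm [-9.7 -5.5] deg 0.7003476743633711
tool rackframe mm [-134.4   -4.3] deg 0.0
```

View pics/z1.png

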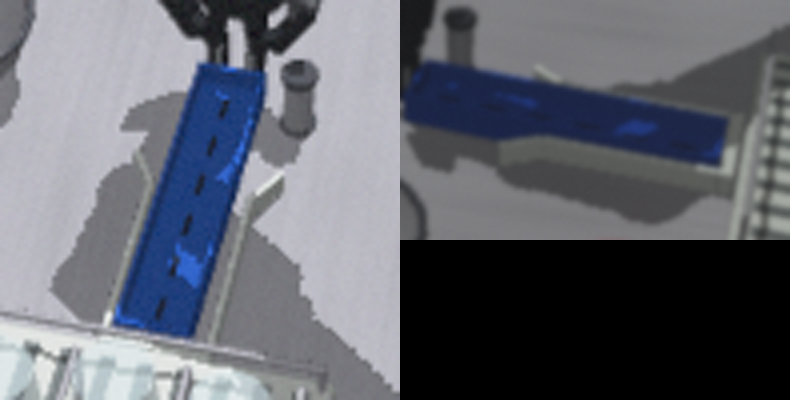

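arm_command:
  series:
    - {"x":0,"y":-3,"z":0,"rx":0,"ry":0,"rz":0}
    - {"x":0,"y":-10,"z":0,"rx":0,"ry":0,"rz":0}
    - {"x":0,"y":-30,"z":0,"rx":0,"ry":0,"rz":0}
    - {"x":0,"y":-60,"z":0,"rx":0,"ry":0,"rz":0}
    - {"x":-10,"y":-100,"z":40,"rx":0,"ry":0,"rz":0}
    - {"x":-30,"y":-120,"z":90,"rx":0,"ry":0,"rz":0}
    - {"x":-70,"y":-120,"z":140,"rx":0,"ry":0,"rz":0}
    - {"x":-110,"y":-120,"z":180,"rx":0,"ry":0,"rz":0}
    - {"x":-110,"y":-120,"z":180,"rx":0,"ry":0,"rz":0}

```text
t: 17.35
tool_pos: [0.4589, -0.1511, 0.1948]
orientation: [-44.2, 88.9, -48.0]
contact_force: [-0.5, -0.7, -0.6]
gripper_width: 0.0179
```

```bash
python3 look.py .577 .105 1.5 a10
python3 - <<'E'
from h import *
# where scene/side would show the tray outer-end top corners if home, for rack origin estimate; exposed length check
a=get_image("side")[170:270,260:360];b=get_image("scene")[190:250,340:420]
cv2.imwrite("pics/z2.png",np.hstack([cv2.resize(a,(400,400),interpolation=2),cv2.copyMakeBorder(cv2.resize(b,(400,300),interpolation=2),0,100,0,0,0)]))
E
```

```text
17.35 [ 0.45888379 -0.15109695  0.19479822] [-44.20631718  88.93009362 -48.00641138] [-0.46470124 -0.66757694 -0.6234135 ]
both [0.57858177 0.10816625 1.51030477] [np.float64(0.36705594785442697), np.float64(0.12415286144578314)]
side [0.57809879 0.09494414 1.51200077] [np.float64(0.10848079819277108)]
both rackframe mm [ 3.5 -4.8] deg 0.5331241673775594
side rackframe mm [-9.7 -5.3] deg 0.6302978377428902
tool rackframe mm [-263.5   96.5] deg 0.0
```

View pics/z2.png

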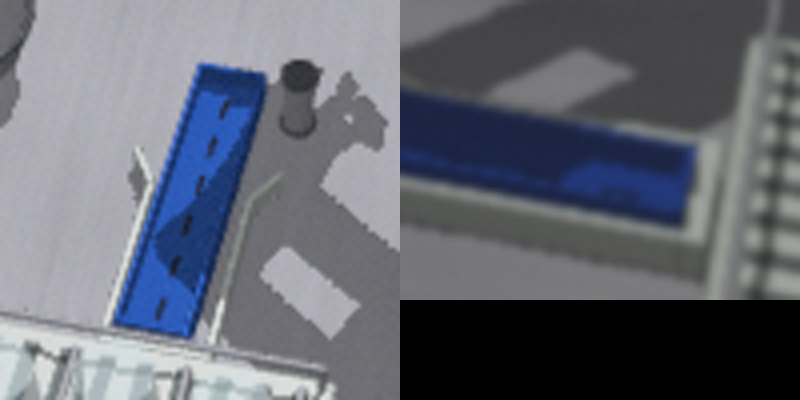

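```bash
python3 -c "
from station import *
sign_off();print(state()['t'])"
```

```text
the job is handed in; nothing more can be done
the job is handed in; nothing more can be done
```

The tray is in the bay and, as far as I can tell, fully home against the end stop. I handed the job in at about 17.4 s, with the arm clear of everything. The sign-off gives no verdict.

I pushed the tray's bay-side end, then its outer end, to swing it in line with the bay. I then slid it past the post with two slightly open fingertips on its outer end face. I never pinched or lifted it.

**Final checks**
- **Stop contact:** the fingers stopped advancing while the measured force rose from 5 to 16 N. The last pictures show the tray's inner end against the stop bar.
- **Alignment:** the tray is about 5 mm off the centre line and within 1° of it, from the two-camera fit.
- **Other objects:** I saw no shift in those in the close-up views. I did not measure their final positions.

**Disagreements**
- **Final depth:** the two-camera fit put the tray centre at +3.5 mm along the bay, inside the 2 to 16 mm band. The side camera alone gave −9.7 mm, but the rack hides the tray's inner end from it.
- **Mouth position:** my estimate of the bay's mouth is probably several mm too deep. It put the post 104 mm outside the mouth, where the spec says 80 to 100. For depth I therefore relied on the force rise and the view of the stop.

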